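# Wipe-test the seam of a shield block

### The arm

A 6-joint arm with a two-finger parallel gripper is mounted at the origin on a cart in front of the work surface, level with it; the furniture and walls round the work are solid. World frame = base frame: x ahead of the robot, y to its left, z up, the work surface at z = 0. Lengths are in m, angles in rad, forces in N, time in s.
With the tool pointing down it reaches from about 0.275 to 0.75 m from the base axis. Payload 10.2 kg.
Tool frame: the origin (TCP) lies on the mounting face of the last link; the fingertips stand 166 mm ahead of it and the grasp point (between the pads) lies bot.grip_depth ahead of it (bot.grip_depth is the distance from the TCP to the grasp point, in m); z points along the fingers, y is the line along which they close (so a half turn about z gives the same grasp; the last joint's range is limited). The gripper opens to 88 mm and grips with 3 to 60 N. Pads are 18 mm wide; open, the fingers measure 123 mm over their backs; the gripper's body (75 mm by 187 mm) begins 45 mm behind the grasp point.
Start: joints at [-1.507, 0.313, 1.498, -0, 1.331, -0.223], TCP at [0.149, -0.504, 0.405] pointing down, gripper open.
Joint ranges: [-2.94, 2.94], [-0.97, 2.17], [0.19, 2.56], [-1.23, 4.37], [0.02, 3.11], [-2.88, 2.88]. Speed limits (rad/s): [2.39, 2.39, 3.01, 3.14, 3.14, 3.14].

### API

Orientations are given as a rotation vector (axis times angle).
In Python, from cell import bot gives the robot as it stands. The module is installed in compiled form; this text tells all that it offers.
- The arm moves only by the shell command python3 -m creep 'ROWS'. ROWS is JSON, a list of rows, each an object of numbers: "x", "y", "z": the shift along the tool's x, y, z in cm; "roll": the turn about the tool's z in degrees; "hand": the finger opening in cm, from 0 to 8.81. A call has 1 to 5 rows; each row shifts and turns the commanded pose from where the row before left it, along the tool's axes as they then stand; what a row does not reach is not made up. A row lasts 1/10 s, in which the tool goes at most 50 mm and 8.59 degrees, less where a joint would pass 70% of its speed; a pose out of reach is approached as far as the arm can. A call with a gripper value outside its range is refused whole. The fingers move at their own pace and stop on an object; the grip force is fixed at half the most. Time passes only in rows, so rows that do not move let the fingers close. It gives the time, the measured TCP pose, the force, the opening and the grip force at its end, in the units of the state.
- bot.state(): the state, without advancing time (a new reading comes with each control period).
- bot.get_image(name): name is "scene" or "top" or "wrist"; returns a dict with "pixels" (400x640x3 uint8, red, green, blue), "depth" (400x640 float32, m along the optical axis (not along the pixel's ray), 0 where there is no reading), "K" (3x3 intrinsics, pixels), "xyz" and "attitude" of the camera in the world. Camera axes: x right, y down, z forward; pixel columns grow to the right and rows downward; lengths in m; the calibration is good to about 2 mm. A picture is of the moment at which its call begins.
- bot.finish_job(): hands the job in; it is judged then, once.
The state is a dict: "t": time; "joint_pos": joint angles; "qd": joint speeds; "tau": joint torques, N m; "tool_pos": TCP position; "orientation": TCP orientation; "force": force on the tool from outside, world axes, zero at the start; "torque": the same for the moment, N m; "grip_width": opening from 0.0 (shut) to 1.0 (fully open); "finger_force": force on a finger pad.
Only numpy, scipy, OpenCV 4.12 (cv2) and the standard library are available. Lean on these libraries where they do the work, as an engineer would, in place of code of your own. Each camera call takes 0.05 s, during which the arm holds its last target. There are 200 camera calls.

### The job

Lift the square-handled wand straight up out of its well in the holder and wipe-test the shield block: rest the sprung tip lightly in the L-shaped seam at its closed end, then draw it slowly (2 to 3 cm a second) along the whole seam, round the corner, to the open end at the block's edge, with the tip kept down in the groove. Then lower the wand, tip down, to the bottom of the cup for used wands before letting go, and leave the cup standing and the other things where they are.

Things in the scene. Friction and masses are not known exactly. Their poses are not given: they have to be found in the camera images.
- wand_grip (a point): seam wand's grip point in its upright square handle, 24 x 24 mm, from 31 mm above to 30 mm below it (x, y axes square to the handle's faces, z up along the wand). Below it: 34 mm wide collar from 30 to 35 mm, 14 mm thick steel shaft to 110 mm, ball tip centre at 120 mm. Top of wand 35 mm above. About 0.15 kg, mostly in the shaft
- wand_point (a point): centre of the wand's 10 mm ball tip (hidden in the well at the start), on the wand's axis, 120 mm below wand_grip when not pressed
- wand_tip (a joint): how far the sprung ball tip is pushed into the shaft, m: 0 = fully out, 0.012 = bottomed. Spring 300 N/m, about 0.6 N to start moving, 4.2 N at the bottom
- holder: fixed white block 160 (x) x 50 (y) x 100 mm high, origin at the centre of its underside. Two straight round wells 15.5 mm wide go right through at x = -50 and +50 mm. A wand hangs in each by its collar, which lies on the block's top. The seam wand may be in either well, and its handle at any angle to the block
- round_wand: the other wand in the holder: same shaft and collar, but a thin stem with a round mushroom knob (38 mm wide, top 49 mm above the holder); not wanted, leave it. Origin at its collar's underside
- shield_block: fixed steel block 140 x 140 x 32 mm high, origin at the centre of its underside. Between its let-in square cover plate and grey frame runs the seam, an L-shaped V groove (18 mm wide at the mouth, 4 at the floor, 10 deep): in the block's axes from the closed end (-45, 35) mm along +x to the corner (35, 35), then along -y out through the edge (open end, y = -70). Screw heads 3 mm high
- used_cup: loose white round cup for used wands, 72 mm wide at the rim, 95 mm high, wall 3 mm, inner floor 4 mm up, about 62 mm wide inside at the floor, 0.5 kg; origin at the centre of its underside, z up
- soil_beaker: bystander: closed round beaker with brown soil, 118 mm wide, 100 mm high; origin at its underside
- sample_jar: bystander: small jar with white screw cap, 53 mm wide, 55 mm high; origin at its underside
- seam_0 (a point): point 0 of 0 to 7 along the seam (the closed end, where the wipe starts): where the ball tip's centre lies when seated in the groove, 28 mm above the desk, 4 mm below the block's top
- seam_1 (a point): point 1 of 0 to 7 along the seam: where the ball tip's centre lies when seated in the groove, 28 mm above the desk, 4 mm below the block's top
- seam_2 (a point): point 2 of 0 to 7 along the seam: where the ball tip's centre lies when seated in the groove, 28 mm above the desk, 4 mm below the block's top
- seam_3 (a point): point 3 of 0 to 7 along the seam (the corner): where the ball tip's centre lies when seated in the groove, 28 mm above the desk, 4 mm below the block's top
- seam_4 (a point): point 4 of 0 to 7 along the seam: where the ball tip's centre lies when seated in the groove, 28 mm above the desk, 4 mm below the block's top
- seam_5 (a point): point 5 of 0 to 7 along the seam: where the ball tip's centre lies when seated in the groove, 28 mm above the desk, 4 mm below the block's top
- seam_6 (a point): point 6 of 0 to 7 along the seam: where the ball tip's centre lies when seated in the groove, 28 mm above the desk, 4 mm below the block's top
- seam_7 (a point): point 7 of 0 to 7 along the seam (near the open end, 20 mm short of the block's edge, where the wipe ends): where the ball tip's centre lies when seated in the groove, 28 mm above the desk, 4 mm below the block's top

How it is judged:
On the way, in this order (a step that is already met when the one before it is completed fails the run):
1. the seam wand is lifted clear of the holder (z of wand_point in the frame of holder above 0.11 m and contact force between the fingers and wand above 0.5 N), for 0.05 s.
2. the sprung tip, pressed in by more than 1 mm, is in the seam within 7 mm of point 0, the closed end (horizontal distance between wand_point and seam_0 below 0.007 m and value of joint wand_tip above 0.001 m and z of wand_point in the frame of shield_block below 0.034 m), for 0.04 s.
3. the sprung tip, pressed in by more than 1 mm, is in the seam within 7 mm of point 1 (horizontal distance between wand_point and seam_1 below 0.007 m and value of joint wand_tip above 0.001 m and z of wand_point in the frame of shield_block below 0.034 m), for 0.04 s.
4. the sprung tip, pressed in by more than 1 mm, is in the seam within 7 mm of point 2 (horizontal distance between wand_point and seam_2 below 0.007 m and value of joint wand_tip above 0.001 m and z of wand_point in the frame of shield_block below 0.034 m), for 0.04 s.
5. the sprung tip, pressed in by more than 1 mm, is in the seam within 7 mm of point 3, the corner (horizontal distance between wand_point and seam_3 below 0.007 m and value of joint wand_tip above 0.001 m and z of wand_point in the frame of shield_block below 0.034 m), for 0.04 s.
6. the sprung tip, pressed in by more than 1 mm, is in the seam within 7 mm of point 4 (horizontal distance between wand_point and seam_4 below 0.007 m and value of joint wand_tip above 0.001 m and z of wand_point in the frame of shield_block below 0.034 m), for 0.04 s.
7. the sprung tip, pressed in by more than 1 mm, is in the seam within 7 mm of point 5 (horizontal distance between wand_point and seam_5 below 0.007 m and value of joint wand_tip above 0.001 m and z of wand_point in the frame of shield_block below 0.034 m), for 0.04 s.
8. the sprung tip, pressed in by more than 1 mm, is in the seam within 7 mm of point 6 (horizontal distance between wand_point and seam_6 below 0.007 m and value of joint wand_tip above 0.001 m and z of wand_point in the frame of shield_block below 0.034 m), for 0.04 s.
9. the sprung tip, pressed in by more than 1 mm, is in the seam within 7 mm of point 7, near the open end (horizontal distance between wand_point and seam_7 below 0.007 m and value of joint wand_tip above 0.001 m and z of wand_point in the frame of shield_block below 0.034 m), for 0.04 s.
10. the wand, still held, is lowered until its tip centre is within 20 mm of the cup's underside (horizontal distance between wand_point and used_cup below 0.033 m and z of wand_point in the frame of used_cup below 0.02 m and contact force between the fingers and wand above 0.5 N), for 0.1 s.
At the end, for the whole second after the job is handed in: Wand released, at rest in the cup, its tip centre under 30 mm above the cup's underside and within 33 mm of its axis; cup upright (0.1 rad) and within 40 mm of its start; the round-knobbed wand within 15 mm, soil beaker and jar within 20 mm of their starts (horizontal distance between wand_point and used_cup below 0.033 m and z of wand_point in the frame of used_cup below 0.03 m and linear speed of wand below 0.03 m/s and angle between used_cup's own z axis and vertical below 0.1 rad and contact force between the fingers and wand below 0.1 N and distance of round_wand from where it was at the start of the episode below 0.015 m and distance of each of soil_beaker, sample_jar from where it was at the start of the episode below 0.02 m and distance of used_cup from where it was at the start of the episode below 0.04 m); the robot touches nothing.
It fails at once if the wand moves faster than 0.09 m/s while it touches the block between the two ends of the seam (contact force between wand and shield_block above 0.3 N and linear speed of wand above 0.09 m/s and horizontal distance between wand_point and seam_0 above 0.012 m and horizontal distance between wand_point and seam_7 above 0.025 m and y of wand_point in the frame of shield_block above -0.05 m).
It fails at once if the wand is pressed on the block with more than 25 N (contact force between wand and shield_block above 25 N).
It fails at once if the round-knobbed wand is moved by more than 15 mm (distance of round_wand from where it was at the start of the episode above 0.015 m).
It fails at once if the soil beaker or the jar is moved by more than 20 mm (distance of any of soil_beaker, sample_jar from where it was at the start of the episode above 0.02 m).
It fails at once if the cup is moved by more than 40 mm (distance of used_cup from where it was at the start of the episode above 0.04 m).
It also fails if it takes over 72 s, if anything falls off the work surface, if the arm or the gripper's body presses on something with over 40 N, if the wrist force passes 120 N, or if a joint passes its speed limit or range.

## Working session

There is one attempt and no reset: what is moved stays moved. The work goes in short steps, Python scripts to look and compute and a shell command to move; the robot and the scene stay as the last step left them, time stands still between calls to the robot, and variables do not carry over. Pictures are saved under pics/ and viewed, at most 10 in all, crops included, and the job is handed in when it is done.

```bash
mkdir -p pics; cat > h.py <<'E'
import numpy as np, cv2
from cell import bot
from scipy.spatial.transform import Rotation as R
def rot(a):
    a=np.array(a,float)
    return a if a.shape==(3,3) else R.from_rotvec(a).as_matrix()
def snap(name,f):
    im=bot.get_image(name); cv2.imwrite(f'pics/{f}.png',im['pixels'][:,:,::-1]); np.savez(f'pics/{f}.npz',**{k:np.array(v) for k,v in im.items()}); return im
def cloud(im):
    d=im['depth'];K=np.array(im['K']);v,u=np.mgrid[:d.shape[0],:d.shape[1]]
    p=np.stack([(u-K[0,2])/K[0,0]*d,(v-K[1,2])/K[1,1]*d,d],-1)
    w=p@rot(im['attitude']).T+np.array(im['xyz']); w[d==0]=np.nan
    return w
def st():
    s=bot.state(); return s
E
python3 - <<'E'
from h import *
print(bot.state(),bot.grip_depth)
for n in('top','scene','wrist'):
    im=snap(n,n+'0');print(n,im['xyz'],im['attitude'],im['K'])
E
```

```text
{'t': 0.0, 'joint_pos': array([-1.50737525e+00,  3.13440027e-01,  1.49845564e+00,  1.09401230e-05,
        1.33101133e+00, -2.23412883e-01]), 'qd': array([ 0.0001271 , -0.00084177, -0.00158771,  0.00051293, -0.00092414,
        0.00120956]), 'tau': array([ 3.52171708e-03, -4.02216589e+01, -2.52266514e+01,  6.96511148e-02,
        3.53564566e-02, -1.16893621e-04]), 'tool_pos': array([ 0.1485112 , -0.50351024,  0.40415905]), 'orientation': array([-3.10804391e+00, -4.48823586e-01, -1.81541880e-04]), 'force': array([0.23496481, 0.09772967, 0.43711257]), 'torque': array([-0.00950501,  0.03224137, -0.00770996]), 'finger_force': 0.0, 'grip_width': 1.0028680795374143} 0.1473
top [0.38745678 0.01190728 1.21278597] [-2.19235329  2.15095241 -0.10756314] [[398.38235823   0.         316.89551239]
 [  0.         398.38235823 199.77920363]
 [  0.           0.           1.        ]]
scene [-0.03780238  0.63882701  1.02204262] [-0.97323116  2.5209239  -0.98027858] [[434.00707873   0.         318.64779163]
 [  0.         434.00707873 198.5106509 ]
 [  0.           0.           1.        ]]
wrist [ 0.21558626 -0.48441959  0.38309309] [ 2.33406848 -1.74569046 -0.23968646] [[284.29832778   0.         319.05418432]
 [  0.         284.29832778 194.92006213]
 [  0.           0.           1.        ]]
```

View pics/top0.png

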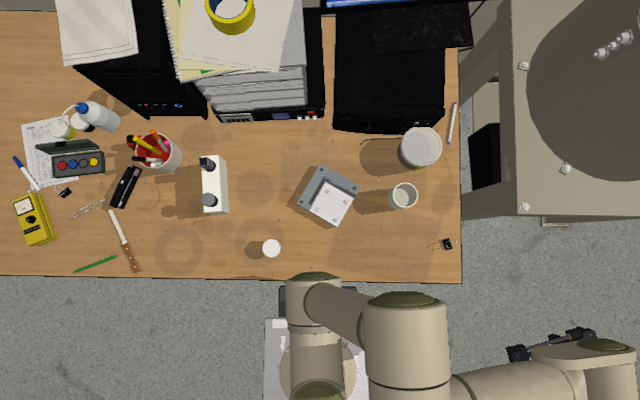

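View pics/scene0.png

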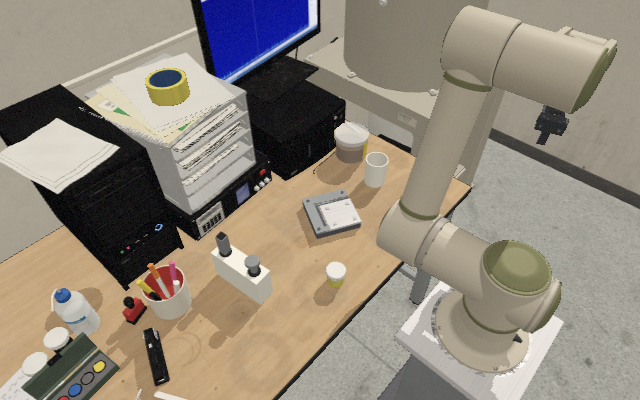

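The top view shows the holder at about (213,185), with the square handle in the far well (207,163) and the round knob at (210,200). The block is at (330,195), the cup at (404,196), the beaker at (420,147) and the jar at (271,248). Next I'll measure these.

```bash
python3 - <<'E'
from h import *
im=dict(np.load('pics/top0.npz')); w=cloud(im)
def roi(u0,u1,v0,v1,z0,z1):
    p=w[v0:v1,u0:u1].reshape(-1,3); return p[(p[:,2]>z0)&(p[:,2]<z1)]
def rect(p):
    (c,s,a)=cv2.minAreaRect((p[:,:2]*1000).astype(np.float32)); return np.round(c,1),np.round(s,1),round(a,1),len(p),np.median(p[:,2]).round(4)
print('desk',np.nanmedian(w[230:260,300:400,2]))
print('holder',rect(roi(185,240,140,225,.093,.106)))
print('sq',rect(roi(185,240,140,180,.150,.19)), rect(roi(185,240,140,180,.115,.19)))
print('rd',rect(roi(185,240,182,225,.135,.17)))
print('block',rect(roi(290,368,155,235,.026,.04)))
print('cup',rect(roi(385,425,176,215,.085,.11)))
print('beaker',rect(roi(395,445,125,172,.09,.12)))
print('jar',rect(roi(255,290,232,265,.045,.07)))
im=im['pixels']
cv2.imwrite('pics/c1.png',np.hstack([cv2.resize(im[160:230,293:367,::-1],(420,400),interpolation=2),cv2.resize(im[145:225,180:245,::-1],(325,400),interpolation=2)]))
E
```

```text
desk -0.0003010481143899124
holder (array([539. , 312.2]), array([160.4,  51.4]), 5.8, 734, np.float64(0.1))
sq (array([587.2, 315.5]), array([23.8, 24.2]), 89.0, 97, np.float64(0.1687)) (array([587.8, 315.9]), array([24.4, 24.3]), 3.0, 144, np.float64(0.1655))
rd (array([488.7, 306.2]), array([35.5, 35.6]), 42.8, 158, np.float64(0.1485))
block (array([520.9, -21.2]), array([140. , 140.8]), 61.0, 1978, np.float64(0.0317))
cup (array([ 517.4, -234.5]), array([69.7, 70.4]), 42.7, 118, np.float64(0.0934))
beaker (array([ 658.5, -275.3]), array([117.8, 132.1]), 3.4, 1401, np.float64(0.098))
jar (array([361.6, 141.9]), array([51.8, 51.6]), 1.9, 277, np.float64(0.0548))
```

View pics/c1.png

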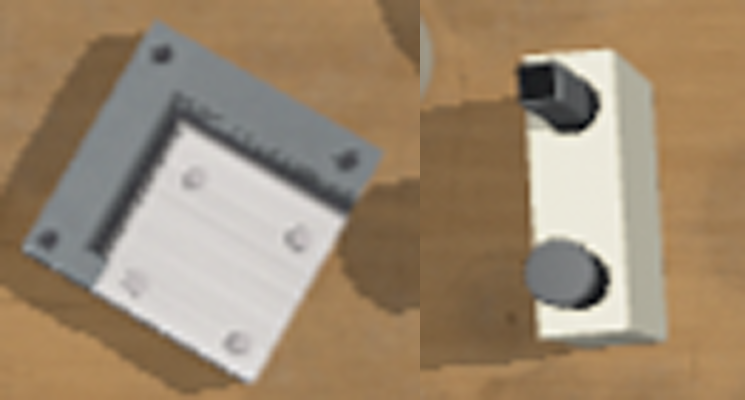

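The crop puts the groove's closed end at crop px (95,250), the corner at (180,108) and the open end at (352,205). That makes the block's yaw about -29°. Next I'll check obstacles above gripper-body height and the starting axes of the tool.

```bash
python3 - <<'E'
from h import *
w=np.concatenate([cloud(dict(np.load(f'pics/{n}0.npz'))).reshape(-1,3) for n in('top','scene')])
w=w[(abs(w[:,0]-.587)<.2)&(abs(w[:,1]-.315)<.2)&(w[:,2]>.10)]
for lo,hi in((.1,.17),(.17,.3),(.3,.6)):
  H,a,b=np.histogram2d(w[(w[:,2]>lo)&(w[:,2]<hi),0],w[(w[:,2]>lo)&(w[:,2]<hi),1],bins=(np.arange(.387,.79,.04),np.arange(.115,.52,.04)));print(lo,a.round(2)[[0,-1]],b.round(2)[[0,-1]]);print(H.astype(int))
print(rot(bot.state()['orientation']).round(3))
im=bot.get_image('wrist');T=rot(bot.state()['orientation']);print(T.T@(np.array(im['xyz'])-bot.state()['tool_pos']),(T.T@rot(im['attitude'])).round(3))
E
```

```text
0.1 [0.39 0.79] [0.12 0.51]
[[  0   0   0   0   0   0   0   0   0   0]
 [  0   0   0   0  43  19   0   0   0   0]
 [  0   0   0   0 430 181   0   0   0   0]
 [  0   0   0   0 137 128   0   0   0   0]
 [  0   0   0   0 232 277   0   0 107  16]
 [  0   0   0   0  85 134   0  11  38  73]
 [  0   0   0   0   0   0   0  45  67  49]
 [  0   0   0   0   0   0   0   0  74  78]
 [  0   0  59 141 133   2  13   6  13  33]
 [331 334 296 217 318  77 436 360 379 377]]
0.17 [0.39 0.79] [0.12 0.51]
[[   0    0    0    0    0    0    0    0    0    0]
 [   0    0    0    0    0    0    0    0    0    0]
 [   0    0    0    0    0    0    0    0    0    0]
 [   0    0    0    0    0    0    0    0    0    0]
 [   0    0    0    0   14   16    0    0    0    0]
 [   0    0    0    0   18   18    0    0    0    0]
 [   0    0    0    0    0    0    0    0    0    0]
 [   0    0    0    0    0    0    0    0    0    0]
 [   0    0  131  223  178    0   61    0    0    7]
 [ 583  622  568  526  643   65  993  992 1029 1082]]
0.3 [0.39 0.79] [0.12 0.51]
[[   0    0    0    0    0    0    0    0    0    0]
 [   0    0    0    0    0    0    0    0    0    0]
 [   0    0    0    0    0    0    0    0    0    0]
 [   0    0    0    0    0    0    0    0    0    0]
 [   0    0    0    0    0    0    0    0    0    0]
 [   0    0    0    0    0    0    0    0    0    0]
 [   0    0    0    0    0    0    0    0    0    0]
 [   0    0    0    0    0    0    0    0    0    0]
 [  48   24  210  467  560   69  139  129  152  191]
 [ 938 1020  963  841  853  302 1340 1403 1508 1558]]
[[ 0.959  0.283 -0.   ]
 [ 0.283 -0.959  0.001]
 [ 0.    -0.001 -1.   ]]
[0.06974238 0.00066103 0.02124163] [[-0.    -0.963 -0.269]
 [ 1.    -0.     0.   ]
 [-0.    -0.269  0.963]]
```

```bash
python3 -m creep '[{"x":3.2,"y":-3.25},{"x":3.2,"y":-3.25},{"x":3.2,"y":-3.25},{"x":3.2,"y":-3.25},{"x":3.2,"y":-3.25}]'
python3 -m creep '[{"x":3.2,"y":-3.25},{"x":3.2,"y":-3.25},{"x":3.2,"y":-3.25},{"x":3.2,"y":-3.25},{"x":3.2,"y":-3.25}]'
```

```text
validation failed for argument at $[0]...
validation failed for argument at $[0]...
```

```bash
python3 -m creep '[{"x":3.2,"y":-3.25,"z":0,"roll":0,"hand":8.8},{"x":3.2,"y":-3.25,"z":0,"roll":0,"hand":8.8},{"x":3.2,"y":-3.25,"z":0,"roll":0,"hand":8.8},{"x":3.2,"y":-3.25,"z":0,"roll":0,"hand":8.8},{"x":3.2,"y":-3.25,"z":0,"roll":0,"hand":8.8}]'
```

```text
t: 0.7
tool_pos: [0.2564, -0.3007, 0.4047]
orientation: [3.109, 0.448, 0.0]
force: [0.4, -0.5, 0.1]
grip_width: 0.995
finger_force: 0.0
```

```bash
python3 -m creep '[{"x":3.2,"y":-3.25,"z":0,"roll":0,"hand":8.8},{"x":3.2,"y":-3.25,"z":0,"roll":0,"hand":8.8},{"x":3.2,"y":-3.25,"z":0,"roll":0,"hand":8.8},{"x":3.2,"y":-3.25,"z":0,"roll":0,"hand":8.8},{"x":3.2,"y":-3.25,"z":0,"roll":0,"hand":8.8}]' | head -2
python3 -m creep '[{"x":3.2,"y":-3.25,"z":0,"roll":0,"hand":8.8},{"x":3.2,"y":-3.25,"z":0,"roll":0,"hand":8.8},{"x":3.2,"y":-3.25,"z":0,"roll":0,"hand":8.8},{"x":3.2,"y":-3.25,"z":0,"roll":0,"hand":8.8},{"x":3.2,"y":-3.25,"z":0,"roll":0,"hand":8.8}]' | head -2
python3 -m creep '[{"x":3.2,"y":-3.25,"z":0,"roll":0,"hand":8.8},{"x":3.2,"y":-3.25,"z":0,"roll":0,"hand":8.8},{"x":3.2,"y":-3.25,"z":0,"roll":0,"hand":8.8},{"x":0,"y":0,"z":0,"roll":-8.5,"hand":8.8},{"x":0,"y":0,"z":0,"roll":-8.5,"hand":8.8}]'
for i in 1 2 3; do python3 -m creep '[{"x":0,"y":0,"z":0,"roll":-8.5,"hand":8.8},{"x":0,"y":0,"z":0,"roll":-8.5,"hand":8.8},{"x":0,"y":0,"z":0,"roll":-8.5,"hand":8.8},{"x":0,"y":0,"z":0,"roll":-8.5,"hand":8.8},{"x":0,"y":0,"z":0,"roll":-8.5,"hand":8.8}]' | head -3; done
```

```text
t: 1.2
tool_pos: [0.3639, -0.0994, 0.4049]
t: 1.7
tool_pos: [0.4715, 0.1019, 0.4047]
t: 2.2
tool_pos: [0.5357, 0.2217, 0.4038]
orientation: [-3.005, -0.915, 0.002]
force: [-0.8, -0.4, 0.4]
grip_width: 1.001
finger_force: 0.0
t: 2.7
tool_pos: [0.5355, 0.2205, 0.4045]
orientation: [-2.471, -1.94, 0.001]
t: 3.2
tool_pos: [0.5355, 0.2205, 0.4045]
orientation: [-1.599, -2.704, 0.001]
t: 3.7
tool_pos: [0.5355, 0.2205, 0.4045]
orientation: [-0.511, -3.099, 0.0]
```

```bash
python3 -m creep '[{"x":0,"y":0,"z":0,"roll":-8.5,"hand":8.8},{"x":0,"y":0,"z":0,"roll":-8.5,"hand":8.8},{"x":-2.4,"y":3.2,"z":0,"roll":0,"hand":8.8},{"x":-2.4,"y":3.2,"z":0,"roll":0,"hand":8.8},{"x":0,"y":3.2,"z":0,"roll":0,"hand":8.8}]'
python3 -m creep '[{"x":0,"y":0,"z":0,"roll":0,"hand":8.8},{"x":0,"y":0,"z":0,"roll":0,"hand":8.8}]'
python3 - <<'E'
from h import *
im=snap('wrist','w1');w=cloud(im);p=w.reshape(-1,3)
s=bot.state();T=rot(s['orientation']);print(s['tool_pos'],np.degrees(np.arctan2(T[1,0],T[0,0])))
def rect(p):
    (c,q,a)=cv2.minAreaRect((p[:,:2]*1000).astype(np.float32)); return np.round(c,1),np.round(q,1),round(a,1),len(p),np.median(p[:,2]).round(4)
q=p[(abs(p[:,0]-.587)<.03)&(abs(p[:,1]-.315)<.03)]
print(rect(q[q[:,2]>.160]),rect(q[q[:,2]>.14]))
q=p[(abs(p[:,0]-.539)<.1)&(abs(p[:,1]-.312)<.05)&(abs(p[:,2]-.1)<.005)];print(rect(q))
E
```

```text
t: 4.2
tool_pos: [0.5886, 0.3152, 0.4036]
orientation: [-0.059, -3.141, 0.001]
force: [-0.3, -0.9, -0.4]
grip_width: 0.998
finger_force: 0.0
t: 4.4
tool_pos: [0.5868, 0.3149, 0.4041]
orientation: [-0.055, -3.14, 0.001]
force: [0.5, -0.7, 0.3]
grip_width: 1.0
finger_force: 0.0
[0.58689616 0.31423555 0.4044941 ] 177.9290133876012
(array([580.4, 314.5]), array([60.3, 41.3]), 88.2, 23962, np.float64(0.3371)) (array([580.4, 314.5]), array([60.3, 41.3]), 88.2, 24118, np.float64(0.337))
(array([538.5, 310.6]), array([160.2,  50.1]), 5.8, 5515, np.float64(0.0988))
```

View pics/w1.png

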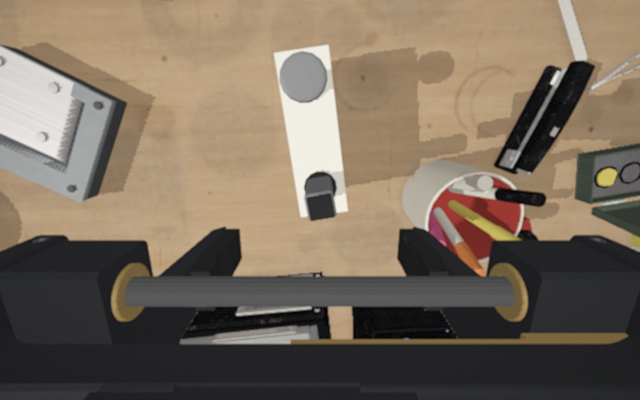

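Wrist view: the square handle is at (320,205) between the fingers and the round knob is at (303,77). The pens sit to the right, clear of the fingers. I'll fit the handle top.

```bash
python3 - <<'E'
from h import *
p=cloud(dict(np.load('pics/w1.npz'))).reshape(-1,3)
def rect(p):
    (c,q,a)=cv2.minAreaRect((p[:,:2]*1000).astype(np.float32)); return np.round(c,1),np.round(q,1),round(a,1),len(p),np.median(p[:,2]).round(4)
q=p[(abs(p[:,0]-.587)<.04)&(abs(p[:,1]-.315)<.04)&(p[:,2]<.2)]
for z in(.165,.162,.14,.11):print(rect(q[q[:,2]>z]))
E
```

```text
(array([588. , 315.6]), array([22.6, 22.4]), 7.3, 677, np.float64(0.1686))
(array([588.2, 315.5]), array([24.4, 23.9]), 7.9, 825, np.float64(0.1684))
(array([588.2, 315.6]), array([24.4, 24.1]), 9.0, 993, np.float64(0.1681))
(array([588.2, 315.6]), array([24.5, 24. ]), 8.6, 1164, np.float64(0.1675))
```

```bash
python3 -m creep '[{"x":-0.12,"y":0.1,"z":0,"roll":-5,"hand":8.8},{"x":0,"y":0,"z":0,"roll":-5,"hand":8.8},{"x":0,"y":0,"z":2.5,"roll":0,"hand":8.8},{"x":0,"y":0,"z":3,"roll":0,"hand":8.8},{"x":0,"y":0,"z":3,"roll":0,"hand":8.8}]'
python3 -m creep '[{"x":0,"y":0,"z":2.5,"roll":0,"hand":8.8},{"x":0,"y":0,"z":1.2,"roll":0,"hand":8.8},{"x":0,"y":0,"z":0,"roll":0,"hand":8.8},{"x":0,"y":0,"z":0,"roll":0,"hand":8.8}]'
python3 - <<'E'
from h import *
s=[bot.state() for _ in range(1)][0];T=rot(s['orientation']);print(s['tool_pos'],np.degrees(np.arctan2(T[1,0],T[0,0])),s['joint_pos'].round(3))
E
```

```text
t: 4.95
tool_pos: [0.5881, 0.3143, 0.3194]
orientation: [-0.215, 3.133, 0.0]
force: [-0.7, -1.2, -0.2]
grip_width: 0.996
finger_force: 0.0
t: 5.35
tool_pos: [0.5885, 0.3153, 0.2842]
orientation: [-0.216, 3.132, 0.001]
force: [1.0, 0.3, 0.3]
grip_width: 1.0
finger_force: 0.0
[0.58846254 0.31529868 0.28420695] -172.09474369554698 [ 0.317  0.729  1.163 -0.     1.248 -1.392]
```

```bash
python3 -m creep '[{"x":0,"y":0,"z":0.2,"roll":0,"hand":3},{"x":0,"y":0,"z":0,"roll":0,"hand":1.5},{"x":0,"y":0,"z":0,"roll":0,"hand":1.5},{"x":0,"y":0,"z":0,"roll":0,"hand":1.5},{"x":0,"y":0,"z":0,"roll":0,"hand":1.5}]'
python3 -m creep '[{"x":0,"y":0,"z":0,"roll":0,"hand":1.5},{"x":0,"y":0,"z":0,"roll":0,"hand":1.5}]'
```

```text
t: 5.85
tool_pos: [0.5881, 0.3157, 0.2809]
orientation: [-0.217, 3.134, 0.0]
force: [0.0, 0.7, 0.3]
grip_width: 0.571
finger_force: 0.0
t: 6.05
tool_pos: [0.5882, 0.3157, 0.2807]
orientation: [-0.217, 3.134, 0.0]
force: [0.2, 0.8, -0.1]
grip_width: 0.383
finger_force: 0.0
```

```bash
python3 -m creep '[{"x":0,"y":0,"z":0,"roll":0,"hand":1.5},{"x":0,"y":0,"z":0,"roll":0,"hand":1.5},{"x":0,"y":0,"z":0,"roll":0,"hand":1.5},{"x":0,"y":0,"z":0,"roll":0,"hand":1.5}]'
python3 - <<'E'
from h import *
s=bot.state();print(s['tool_pos'],s['torque'],s['orientation'])
E
```

```text
t: 6.45
tool_pos: [0.5882, 0.3156, 0.2807]
orientation: [0.217, -3.134, -0.0]
force: [-0.8, 0.1, -1.4]
grip_width: 0.271
finger_force: 30.0
[0.58815612 0.31564109 0.28070229] [ 0.12766772 -0.1552137  -0.0023238 ] [ 2.17274311e-01 -3.13402485e+00 -3.84864209e-05]
```

```bash
python3 -m creep '[{"x":0,"y":0,"z":-1.5,"roll":0,"hand":1.5},{"x":0,"y":0,"z":-2.5,"roll":0,"hand":1.5},{"x":0,"y":0,"z":-2.5,"roll":0,"hand":1.5},{"x":0,"y":0,"z":-2.5,"roll":0,"hand":1.5},{"x":0,"y":0,"z":-2.5,"roll":0,"hand":1.5}]'
python3 -m creep '[{"x":0,"y":0,"z":-0.8,"roll":0,"hand":1.5},{"x":0,"y":0,"z":0,"roll":0,"hand":1.5},{"x":0,"y":0,"z":0,"roll":0,"hand":1.5}]'
```

```text
t: 6.95
tool_pos: [0.5879, 0.3155, 0.3978]
orientation: [-0.217, 3.134, -0.0]
force: [-0.6, 0.1, -2.2]
grip_width: 0.268
finger_force: 30.0
t: 7.25
tool_pos: [0.5881, 0.3156, 0.4025]
orientation: [0.217, -3.132, 0.001]
force: [0.4, -0.6, -2.3]
grip_width: 0.271
finger_force: 30.0
```

```bash
python3 -m creep '[{"x":1.8,"y":-3.8,"z":0,"roll":0,"hand":1.5},{"x":1.8,"y":-3.8,"z":0,"roll":0,"hand":1.5},{"x":1.8,"y":-3.8,"z":0,"roll":0,"hand":1.5},{"x":1.8,"y":-3.8,"z":0,"roll":0,"hand":1.5},{"x":1.8,"y":-3.8,"z":0,"roll":0,"hand":1.5}]'
python3 -m creep '[{"x":1.8,"y":-3.8,"z":0,"roll":0,"hand":1.5},{"x":1.8,"y":-3.8,"z":0,"roll":0,"hand":1.5},{"x":0,"y":0,"z":0,"roll":7.4,"hand":1.5},{"x":0,"y":0,"z":0,"roll":7.4,"hand":1.5},{"x":0,"y":0,"z":0,"roll":7.4,"hand":1.5}]' | head -2
python3 -m creep '[{"x":0,"y":0,"z":0,"roll":7.4,"hand":1.5},{"x":0,"y":0,"z":0,"roll":7.3,"hand":1.5},{"x":0,"y":0,"z":0,"roll":0,"hand":1.5},{"x":0,"y":0,"z":0,"roll":0,"hand":1.5}]' 
python3 - <<'E'
from h import *
s=bot.state();T=rot(s['orientation']);print(s['tool_pos'],np.degrees(np.arctan2(T[1,0],T[0,0])))
def rect(p):
    (c,q,a)=cv2.minAreaRect((p[:,:2]*1000).astype(np.float32)); return np.round(c,1),np.round(q,1),round(a,1),len(p),np.median(p[:,2]).round(4)
for n in('wrist','top'):
    im=snap(n,n+'2');w=cloud(im);p=w.reshape(-1,3)
    q=p[(abs(p[:,0]-.521)<.12)&(abs(p[:,1]+.021)<.12)&(abs(p[:,2]-.032)<.006)];print(n,rect(q))
    q=p[(abs(p[:,0]-.5174)<.045)&(abs(p[:,1]+.2345)<.045)&(abs(p[:,2]-.095)<.01)]
    if len(q)>5: print('cup',rect(q))
E
```

```text
t: 7.75
tool_pos: [0.5243, 0.1136, 0.4024]
orientation: [0.217, -3.132, -0.0]
force: [0.7, 0.6, -1.8]
grip_width: 0.269
finger_force: 30.0
t: 8.25
tool_pos: [0.4998, 0.0344, 0.4025]
t: 8.65
tool_pos: [0.5, 0.0348, 0.403]
orientation: [-0.78, -3.042, 0.0]
force: [0.5, 0.6, -1.6]
grip_width: 0.275
finger_force: 30.0
[0.49999356 0.03480741 0.40298399] 151.22728946866823
wrist (array([518., -22.]), array([140.1, 135.8]), 60.9, 7100, np.float64(0.0308))
cup (array([ 512.3, -245.7]), array([51.1, 71.7]), 65.6, 451, np.float64(0.0907))
top (array([520.6, -21.4]), array([139.4, 140.6]), 60.9, 436, np.float64(0.0318))
cup (array([ 517.2, -234.8]), array([70.7, 70.1]), 75.2, 119, np.float64(0.0938))
```

View pics/wrist2.png

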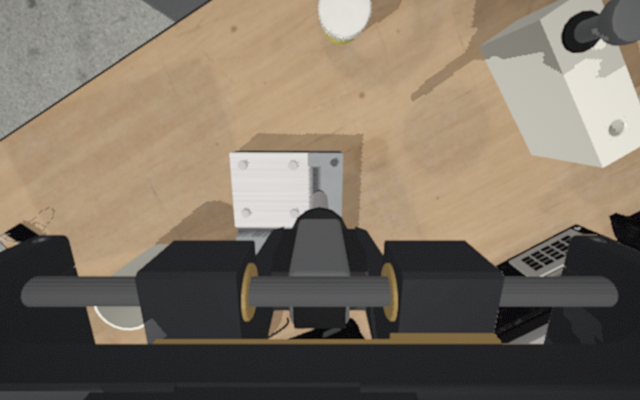

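Block visible at (288,190), with its groove at (315,180) and the held tip just over it. I'll align and come down to just above the groove.

```bash
python3 -m creep '[{"x":-0.1,"y":-0.42,"z":1.5,"roll":0,"hand":1.5},{"x":0,"y":0,"z":2.5,"roll":0,"hand":1.5},{"x":0,"y":0,"z":2.5,"roll":0,"hand":1.5},{"x":0,"y":0,"z":2,"roll":0,"hand":1.5},{"x":0,"y":0,"z":0.8,"roll":0,"hand":1.5}]'
python3 -m creep '[{"x":0,"y":0,"z":0,"roll":0,"hand":1.5},{"x":0,"y":0,"z":0,"roll":0,"hand":1.5},{"x":0,"y":0,"z":0,"roll":0,"hand":1.5}]'
python3 - <<'E'
from h import *
im=snap('scene','s3')['pixels'];snap('top','t3')
cv2.imwrite('pics/c3.png',cv2.resize(im[150:250,270:400,::-1],(780,600),interpolation=2))
E
```

```text
t: 9.25
tool_pos: [0.4986, 0.0307, 0.3089]
orientation: [-0.783, -3.039, 0.0]
force: [-0.3, -0.7, -0.8]
grip_width: 0.27
finger_force: 30.0
t: 9.55
tool_pos: [0.4991, 0.0306, 0.3118]
orientation: [0.785, 3.04, 0.0]
force: [0.1, 0.4, -1.6]
grip_width: 0.269
finger_force: 30.0
```

View pics/c3.png

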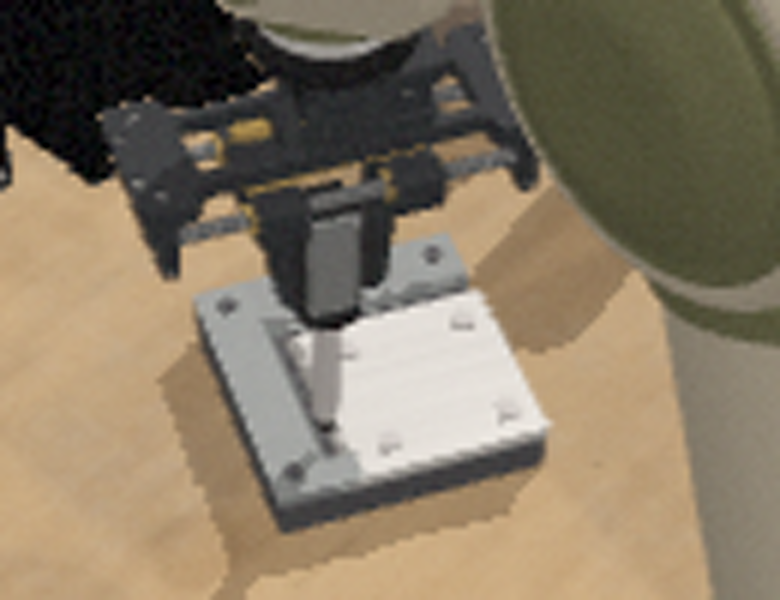

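The scene crop shows the tip at (327,430), over the groove's closed end. Now I'll lower it gently and watch the force.

```bash
python3 -m creep '[{"x":0,"y":0,"z":0.5,"roll":0,"hand":1.5},{"x":0,"y":0,"z":0.5,"roll":0,"hand":1.5},{"x":0,"y":0,"z":0.4,"roll":0,"hand":1.5},{"x":0,"y":0,"z":0.2,"roll":0,"hand":1.5},{"x":0,"y":0,"z":0,"roll":0,"hand":1.5}]'
python3 -m creep '[{"x":0,"y":0,"z":0.2,"roll":0,"hand":1.5},{"x":0,"y":0,"z":0.1,"roll":0,"hand":1.5},{"x":0,"y":0,"z":0,"roll":0,"hand":1.5},{"x":0,"y":0,"z":0,"roll":0,"hand":1.5}]'
python3 - <<'E'
from h import *
s=bot.state();print(s['tool_pos'],s['torque'])
E
```

```text
t: 10.15
tool_pos: [0.4989, 0.0306, 0.2944]
orientation: [-0.785, -3.041, 0.0]
force: [-1.2, 0.2, -0.9]
grip_width: 0.27
finger_force: 30.0
t: 10.55
tool_pos: [0.4989, 0.0306, 0.2918]
orientation: [-0.786, -3.042, 0.0]
force: [-1.6, -0.9, 0.4]
grip_width: 0.267
finger_force: 30.0
[0.49888763 0.03062407 0.29179651] [-0.23635071  0.24445751  0.03237956]
```

```bash
python3 -m creep '[{"x":0,"y":0,"z":0.2,"roll":0,"hand":1.5},{"x":0,"y":0,"z":0.1,"roll":0,"hand":1.5},{"x":0,"y":0,"z":0,"roll":0,"hand":1.5},{"x":0,"y":0,"z":0,"roll":0,"hand":1.5}]'
python3 - <<'E'
from h import *
s=bot.state();print(s['tool_pos'],s['torque'],s['force'])
E
```

```text
t: 10.95
tool_pos: [0.4989, 0.0306, 0.2888]
orientation: [0.786, 3.042, -0.0]
force: [-1.4, -1.2, 1.4]
grip_width: 0.271
finger_force: 30.0
[0.49891821 0.03061714 0.28876837] [-0.19899491  0.34374022  0.04457761] [-1.43652354 -1.15309578  1.3609602 ]
```

```bash
python3 -m creep '[{"x":-0.15,"y":-0.08,"z":0,"roll":0,"hand":1.5},{"x":-0.25,"y":0,"z":0,"roll":0,"hand":1.5},{"x":-0.25,"y":0,"z":0,"roll":0,"hand":1.5},{"x":-0.25,"y":0,"z":0,"roll":0,"hand":1.5},{"x":-0.25,"y":0,"z":0,"roll":0,"hand":1.5}]'
cat > s.py <<'E'
from h import *
s=bot.state();B=R.from_euler('z',-29.1,degrees=True).as_matrix()
print('block xy,tcp',((s['tool_pos']-[.5205,-.0215,0])@B*1000).round(1),'F block',(np.array(s['force'])@B).round(1))
E
python3 s.py
```

```text
t: 11.45
tool_pos: [0.5087, 0.0242, 0.2885]
orientation: [-0.785, -3.041, 0.001]
force: [-4.9, -2.0, 0.1]
grip_width: 0.269
finger_force: 30.0
block xy,tcp [-32.6  34.2 288.5] F block [-3.3 -4.1  0.1]
```

```bash
python3 -m creep '[{"x":-0.25,"y":-0.05,"z":0,"roll":0,"hand":1.5},{"x":-0.25,"y":-0.05,"z":0,"roll":0,"hand":1.5},{"x":-0.25,"y":0,"z":0,"roll":0,"hand":1.5},{"x":-0.25,"y":0,"z":0,"roll":0,"hand":1.5},{"x":-0.2,"y":0,"z":0,"roll":0,"hand":1.5}]' >/dev/null; python3 s.py
python3 -m creep '[{"x":-0.1,"y":0,"z":0,"roll":0,"hand":1.5},{"x":0,"y":0,"z":0,"roll":0,"hand":1.5}]' ; python3 s.py
```

```text
block xy,tcp [-20.5  33.3 288.7] F block [-3.2 -2.6  0.4]
t: 12.15
tool_pos: [0.5197, 0.0171, 0.2888]
orientation: [0.786, 3.041, -0.0]
force: [-3.2, -1.5, 0.8]
grip_width: 0.278
finger_force: 30.0
block xy,tcp [-19.5  33.3 288.8] F block [-2.1 -2.9  0.8]
```

```bash
python3 -m creep '[{"x":-0.25,"y":-0.05,"z":0,"roll":0,"hand":1.5},{"x":-0.25,"y":-0.05,"z":0,"roll":0,"hand":1.5},{"x":-0.25,"y":0,"z":0,"roll":0,"hand":1.5},{"x":-0.25,"y":0,"z":0,"roll":0,"hand":1.5},{"x":-0.25,"y":0,"z":0,"roll":0,"hand":1.5}]' >/dev/null; python3 s.py
python3 -m creep '[{"x":-0.25,"y":0,"z":0,"roll":0,"hand":1.5},{"x":-0.25,"y":0,"z":0,"roll":0,"hand":1.5}]' ; python3 s.py
```

```text
block xy,tcp [ -7.   32.5 288.8] F block [-1.6  2.3  0.4]
t: 12.85
tool_pos: [0.5345, 0.0079, 0.2888]
orientation: [0.786, 3.042, 0.001]
force: [-0.6, 4.3, 0.5]
grip_width: 0.272
finger_force: 30.0
block xy,tcp [ -2.   32.5 288.8] F block [-2.6  3.5  0.5]
```

```bash
python3 -m creep '[{"x":-0.25,"y":0.04,"z":0,"roll":0,"hand":1.5},{"x":-0.25,"y":0,"z":0,"roll":0,"hand":1.5},{"x":-0.25,"y":0,"z":0,"roll":0,"hand":1.5},{"x":-0.25,"y":0,"z":0,"roll":0,"hand":1.5},{"x":-0.25,"y":0,"z":0,"roll":0,"hand":1.5}]' >/dev/null; python3 s.py
python3 -m creep '[{"x":-0.25,"y":0,"z":0,"roll":0,"hand":1.5},{"x":-0.25,"y":0,"z":0,"roll":0,"hand":1.5},{"x":-0.25,"y":0,"z":0,"roll":0,"hand":1.5},{"x":-0.25,"y":0,"z":0,"roll":0,"hand":1.5},{"x":-0.25,"y":0,"z":0,"roll":0,"hand":1.5}]' ; python3 s.py
```

```text
block xy,tcp [ 10.5  32.8 288.7] F block [-1.4  1.9  0.6]
t: 13.85
tool_pos: [0.5565, -0.004, 0.2887]
orientation: [-0.786, -3.042, 0.0]
force: [-1.3, 1.9, -0.1]
grip_width: 0.274
finger_force: 30.0
block xy,tcp [ 23.   32.8 288.7] F block [-2.1  1.1 -0.1]
```

```bash
python3 -m creep '[{"x":-0.25,"y":0,"z":0,"roll":0,"hand":1.5},{"x":-0.25,"y":0,"z":0,"roll":0,"hand":1.5},{"x":-0.25,"y":0,"z":0,"roll":0,"hand":1.5},{"x":-0.25,"y":0,"z":0,"roll":0,"hand":1.5}]' >/dev/null; python3 s.py
python3 -m creep '[{"x":-0.15,"y":0,"z":0,"roll":0,"hand":1.5},{"x":0,"y":0,"z":0,"roll":0,"hand":1.5}]' ; python3 s.py
```

```text
block xy,tcp [ 33.1  32.7 288.8] F block [-1.5 -0.3 -1. ]
t: 14.45
tool_pos: [0.5666, -0.0098, 0.2887]
orientation: [0.786, 3.042, -0.001]
force: [-0.4, -0.3, -0.5]
grip_width: 0.268
finger_force: 30.0
block xy,tcp [ 34.5  32.7 288.7] F block [-0.2 -0.4 -0.5]
```

```bash
python3 -m creep '[{"x":0,"y":-0.2,"z":0.05,"roll":0,"hand":1.5},{"x":0,"y":-0.25,"z":0.05,"roll":0,"hand":1.5},{"x":0,"y":-0.25,"z":0,"roll":0,"hand":1.5},{"x":0,"y":-0.25,"z":0,"roll":0,"hand":1.5}]' >/dev/null; python3 s.py
python3 -m creep '[{"x":0,"y":-0.25,"z":0,"roll":0,"hand":1.5},{"x":0,"y":-0.2,"z":0,"roll":0,"hand":1.5}]' ; python3 s.py
```

```text
block xy,tcp [ 34.5  23.2 288. ] F block [2.  3.1 0. ]
t: 15.05
tool_pos: [0.5597, -0.022, 0.2879]
orientation: [0.786, 3.041, -0.0]
force: [2.9, 0.6, -0.3]
grip_width: 0.269
finger_force: 30.0
block xy,tcp [ 34.5  18.6 287.9] F block [ 2.3  1.9 -0.3]
```

```bash
python3 -m creep '[{"x":-0.05,"y":-0.25,"z":0,"roll":0,"hand":1.5},{"x":0,"y":-0.25,"z":0,"roll":0,"hand":1.5},{"x":0,"y":-0.25,"z":0,"roll":0,"hand":1.5},{"x":0,"y":-0.25,"z":0,"roll":0,"hand":1.5},{"x":0,"y":-0.25,"z":0,"roll":0,"hand":1.5}]' >/dev/null; python3 s.py
python3 -m creep '[{"x":0,"y":-0.25,"z":0,"roll":0,"hand":1.5},{"x":0,"y":-0.25,"z":0,"roll":0,"hand":1.5},{"x":0,"y":-0.25,"z":0,"roll":0,"hand":1.5},{"x":0,"y":-0.25,"z":0,"roll":0,"hand":1.5},{"x":0,"y":-0.25,"z":0,"roll":0,"hand":1.5}]' ; python3 s.py
```

```text
block xy,tcp [ 34.9   6.1 287.7] F block [1.4 2.5 1.3]
t: 16.05
tool_pos: [0.5479, -0.044, 0.2877]
orientation: [-0.786, -3.042, -0.0]
force: [3.4, 0.8, 0.0]
grip_width: 0.269
finger_force: 30.0
block xy,tcp [ 34.9  -6.4 287.7] F block [2.5 2.4 0. ]
```

```bash
python3 -m creep '[{"x":-0.05,"y":-0.25,"z":0,"roll":0,"hand":1.5},{"x":0,"y":-0.25,"z":0,"roll":0,"hand":1.5},{"x":0,"y":-0.25,"z":0,"roll":0,"hand":1.5},{"x":0,"y":-0.25,"z":0,"roll":0,"hand":1.5},{"x":0,"y":-0.25,"z":0,"roll":0,"hand":1.5}]' >/dev/null; python3 s.py
python3 -m creep '[{"x":0,"y":-0.25,"z":0,"roll":0,"hand":1.5},{"x":0,"y":-0.25,"z":0,"roll":0,"hand":1.5},{"x":0,"y":-0.25,"z":0,"roll":0,"hand":1.5},{"x":0,"y":-0.25,"z":0,"roll":0,"hand":1.5},{"x":0,"y":-0.25,"z":0,"roll":0,"hand":1.5}]' ; python3 s.py
```

```text
block xy,tcp [ 35.3 -18.9 287.6] F block [-0.4  2.3 -0.5]
t: 17.05
tool_pos: [0.5362, -0.0661, 0.2877]
orientation: [-0.786, -3.041, -0.0]
force: [0.8, 2.1, 1.2]
grip_width: 0.271
finger_force: 30.0
block xy,tcp [ 35.4 -31.4 287.7] F block [-0.3  2.3  1.2]
```

```bash
for i in 1 2 3; do python3 -m creep '[{"x":0,"y":-0.25,"z":0,"roll":0,"hand":1.5},{"x":0,"y":-0.25,"z":0,"roll":0,"hand":1.5},{"x":0,"y":-0.25,"z":0,"roll":0,"hand":1.5},{"x":0,"y":-0.25,"z":0,"roll":0,"hand":1.5},{"x":0,"y":-0.25,"z":0,"roll":0,"hand":1.5}]' >/dev/null; python3 s.py; done
```

```text
block xy,tcp [ 35.4 -43.9 287.7] F block [0.3 2.8 0.5]
block xy,tcp [ 35.5 -56.4 287.7] F block [-1.3  3.1  0.6]
block xy,tcp [ 35.5 -68.9 287.7] F block [-1.8  2.8  0.5]
```

```bash
python3 -m creep '[{"x":0,"y":0,"z":-1.5,"roll":0,"hand":1.5},{"x":0,"y":0,"z":-2.5,"roll":0,"hand":1.5},{"x":0,"y":0,"z":-2.5,"roll":0,"hand":1.5},{"x":0,"y":0,"z":-2.5,"roll":0,"hand":1.5},{"x":0,"y":0,"z":-2.5,"roll":0,"hand":1.5}]'
python3 -m creep '[{"x":0,"y":0,"z":0,"roll":0,"hand":1.5},{"x":0,"y":0,"z":0,"roll":0,"hand":1.5},{"x":-1.6,"y":-3,"z":0,"roll":0,"hand":1.5},{"x":-1.6,"y":-3,"z":0,"roll":0,"hand":1.5},{"x":-1.6,"y":-3,"z":0,"roll":0,"hand":1.5}]'
python3 -m creep '[{"x":-1.6,"y":-3,"z":0,"roll":0,"hand":1.5},{"x":0,"y":0,"z":0,"roll":0,"hand":1.5},{"x":0,"y":0,"z":0,"roll":0,"hand":1.5}]'
python3 - <<'E'
from h import *
im=snap('scene','s4')['pixels'];cv2.imwrite('pics/c4.png',cv2.resize(im[90:220,310:440,::-1],(600,600),interpolation=2))
w=cloud(snap('top','t4')).reshape(-1,3)
q=w[(abs(w[:,0]-.5174)<.045)&(abs(w[:,1]+.2345)<.045)&(abs(w[:,2]-.095)<.01)];print(len(q))
E
```

```text
t: 19.05
tool_pos: [0.518, -0.0992, 0.4036]
orientation: [0.786, 3.042, -0.002]
force: [0.3, -0.6, -2.0]
grip_width: 0.273
finger_force: 30.0
t: 19.55
tool_pos: [0.5163, -0.202, 0.4007]
orientation: [-0.784, -3.039, -0.001]
force: [-0.1, 0.4, -1.7]
grip_width: 0.269
finger_force: 30.0
t: 19.85
tool_pos: [0.5159, -0.2351, 0.4008]
orientation: [-0.787, -3.039, -0.002]
force: [0.5, 0.4, -1.9]
grip_width: 0.269
finger_force: 30.0
14
```

View pics/c4.png

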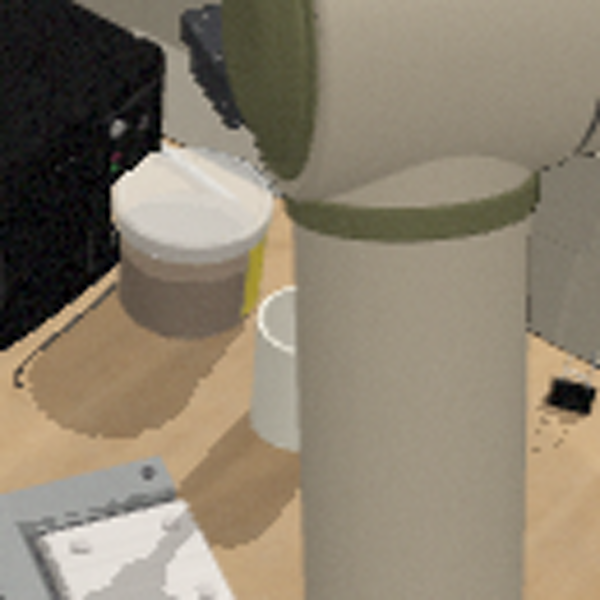

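The arm hides the wand, but the cup and beaker haven't moved and the TCP is within 2 mm of the cup axis. Lowering now.

```bash
python3 -m creep '[{"x":0,"y":0,"z":1.5,"roll":0,"hand":1.5},{"x":0,"y":0,"z":2.5,"roll":0,"hand":1.5},{"x":0,"y":0,"z":2.5,"roll":0,"hand":1.5},{"x":0,"y":0,"z":2.5,"roll":0,"hand":1.5},{"x":0,"y":0,"z":2,"roll":0,"hand":1.5}]'
python3 -m creep '[{"x":0,"y":0,"z":0.5,"roll":0,"hand":1.5},{"x":0,"y":0,"z":0.4,"roll":0,"hand":1.5},{"x":0,"y":0,"z":0.3,"roll":0,"hand":1.5},{"x":0,"y":0,"z":0.2,"roll":0,"hand":1.5},{"x":0,"y":0,"z":0,"roll":0,"hand":1.5}]'
```

```text
t: 20.45
tool_pos: [0.516, -0.2334, 0.2911]
orientation: [-0.783, -3.041, -0.001]
force: [0.7, -0.3, -2.4]
grip_width: 0.271
finger_force: 30.0
t: 20.95
tool_pos: [0.5161, -0.2347, 0.2791]
orientation: [0.785, 3.041, -0.0]
force: [0.4, 0.1, -2.0]
grip_width: 0.269
finger_force: 30.0
```

```bash
python3 -m creep '[{"x":0,"y":0,"z":0.3,"roll":0,"hand":1.5},{"x":0,"y":0,"z":0.2,"roll":0,"hand":1.5},{"x":0,"y":0,"z":0.1,"roll":0,"hand":1.5},{"x":0,"y":0,"z":0,"roll":0,"hand":1.5},{"x":0,"y":0,"z":0,"roll":0,"hand":1.5}]'
python3 -m creep '[{"x":0,"y":0,"z":0.2,"roll":0,"hand":1.5},{"x":0,"y":0,"z":0,"roll":0,"hand":1.5},{"x":0,"y":0,"z":0,"roll":0,"hand":1.5}]'
```

```text
t: 21.45
tool_pos: [0.5161, -0.2348, 0.2729]
orientation: [0.786, 3.041, -0.0]
force: [-0.4, -0.8, -0.8]
grip_width: 0.271
finger_force: 30.0
t: 21.75
tool_pos: [0.5161, -0.2348, 0.2708]
orientation: [0.786, 3.042, -0.0]
force: [0.9, 0.9, -0.7]
grip_width: 0.271
finger_force: 30.0
```

```bash
python3 -m creep '[{"x":0,"y":0,"z":0,"roll":0,"hand":2.6},{"x":0,"y":0,"z":0,"roll":0,"hand":3},{"x":0,"y":0,"z":0,"roll":0,"hand":4},{"x":0,"y":0,"z":0,"roll":0,"hand":6},{"x":0,"y":0,"z":0,"roll":0,"hand":8.8}]'
for i in 1 2; do python3 -m creep '[{"x":0,"y":0,"z":0,"roll":0,"hand":8.8},{"x":0,"y":0,"z":0,"roll":0,"hand":8.8},{"x":0,"y":0,"z":0,"roll":0,"hand":8.8},{"x":0,"y":0,"z":0,"roll":0,"hand":8.8},{"x":0,"y":0,"z":0,"roll":0,"hand":8.8}]'; done
python3 - <<'E'
from h import *
im=snap('wrist','w5')
E
```

```text
t: 22.25
tool_pos: [0.516, -0.2347, 0.2707]
orientation: [-0.786, -3.042, -0.0]
force: [-0.6, -0.6, 0.2]
grip_width: 0.588
finger_force: 0.0
t: 22.75
tool_pos: [0.516, -0.2348, 0.2707]
orientation: [-0.786, -3.042, -0.0]
force: [-0.4, 0.4, -0.5]
grip_width: 0.997
finger_force: 0.0
t: 23.25
tool_pos: [0.516, -0.2347, 0.2707]
orientation: [0.786, 3.042, 0.0]
force: [0.1, -0.9, -0.3]
grip_width: 0.998
finger_force: 0.0
```

View pics/w5.png

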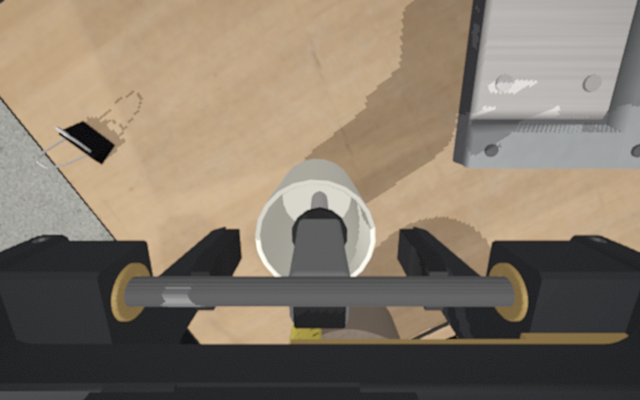

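The wand stands free between the open fingers, leaning at about (320,250) inside the cup. I'll retreat straight up.

```bash
python3 -m creep '[{"x":0,"y":0,"z":-1,"roll":0,"hand":8.8},{"x":0,"y":0,"z":-2,"roll":0,"hand":8.8},{"x":0,"y":0,"z":-3,"roll":0,"hand":8.8},{"x":0,"y":0,"z":-4,"roll":0,"hand":8.8},{"x":0,"y":0,"z":-4,"roll":0,"hand":8.8}]'
python3 -m creep '[{"x":3,"y":3,"z":-2,"roll":0,"hand":8.8},{"x":4,"y":3,"z":0,"roll":0,"hand":8.8},{"x":4,"y":3,"z":0,"roll":0,"hand":8.8},{"x":0,"y":0,"z":0,"roll":0,"hand":8.8},{"x":0,"y":0,"z":0,"roll":0,"hand":8.8}]'
python3 - <<'E'
from h import *
im=snap('top','t6');w=cloud(im).reshape(-1,3)
def rect(p):
    (c,q,a)=cv2.minAreaRect((p[:,:2]*1000).astype(np.float32)); return np.round(c,1),np.round(q,1),len(p),np.median(p[:,2]).round(4)
q=w[(abs(w[:,0]-.5174)<.05)&(abs(w[:,1]+.2345)<.05)&(abs(w[:,2]-.094)<.007)];print('cup',rect(q))
q=w[(abs(w[:,0]-.52)<.12)&(abs(w[:,1]+.2345)<.1)&(w[:,2]>.11)&(w[:,2]<.2)];print('wand',rect(q),q[:,2].max())
cv2.imwrite('pics/c6.png',cv2.resize(im['pixels'][120:240,250:450,::-1],(800,480),interpolation=2))
E
```

```text
t: 23.8
tool_pos: [0.5157, -0.2345, 0.413]
orientation: [0.786, 3.042, -0.0]
force: [0.9, -0.2, -0.2]
grip_width: 1.005
finger_force: 0.0
t: 24.3
tool_pos: [0.4631, -0.1022, 0.4318]
orientation: [0.783, 3.04, -0.001]
force: [0.1, 0.3, 0.2]
grip_width: 0.996
finger_force: 0.0
cup (array([ 547.7, -249.8]), array([16.1,  2.9]), 8, np.float64(0.0934))
  return _methods._mean(a, axis=axis, dtype=dtype,
  ret = ret.dtype.type(ret / rcount)
Traceback (most recent call last):
ValueError: zero-size array to reduction operation maximum which has no identity
```

```bash
python3 -m creep '[{"x":1,"y":4,"z":0,"roll":0,"hand":8.8},{"x":2,"y":4,"z":0,"roll":0,"hand":8.8},{"x":2,"y":4,"z":0,"roll":0,"hand":8.8},{"x":1,"y":4,"z":0,"roll":0,"hand":8.8},{"x":0,"y":0,"z":0,"roll":0,"hand":8.8}]'
python3 - <<'E'
from h import *
im=snap('top','t6');w=cloud(im).reshape(-1,3)
def rect(p):
    if len(p)<3: return len(p)
    (c,q,a)=cv2.minAreaRect((p[:,:2]*1000).astype(np.float32)); return np.round(c,1),np.round(q,1),len(p),np.median(p[:,2]).round(4)
q=w[(abs(w[:,0]-.5174)<.05)&(abs(w[:,1]+.2345)<.05)&(abs(w[:,2]-.094)<.007)];print('cup',rect(q))
q=w[(abs(w[:,0]-.52)<.12)&(abs(w[:,1]+.2345)<.1)&(w[:,2]>.11)&(w[:,2]<.2)];print('wand',rect(q))
cv2.imwrite('pics/c6.png',cv2.resize(im['pixels'][120:240,250:450,::-1],(800,480),interpolation=2))
E
```

```text
t: 24.85
tool_pos: [0.4894, 0.0688, 0.4306]
orientation: [-0.781, -3.043, -0.001]
force: [-0.8, -0.5, -0.3]
grip_width: 1.004
finger_force: 0.0
cup (array([ 517.3, -234.3]), array([69.5, 70.6]), 144, np.float64(0.0942))
wand (array([ 516.9, -231.8]), array([23.5, 23.8]), 119, np.float64(0.1568))
```

View pics/c6.png

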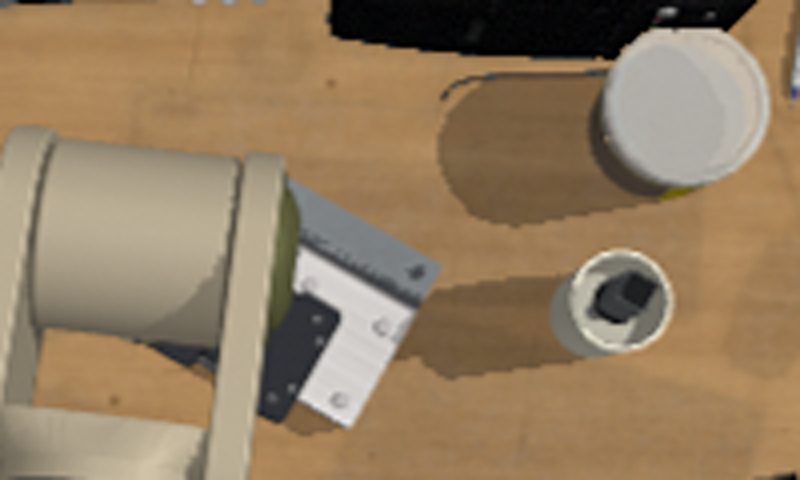

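The cup is upright and in place at crop (620,302), with the wand standing in it. I'll check that it's at rest.

```bash
for i in 1 2 3 4 5 6; do python3 -m creep '[{"x":0,"y":0,"z":0,"roll":0,"hand":8.8},{"x":0,"y":0,"z":0,"roll":0,"hand":8.8},{"x":0,"y":0,"z":0,"roll":0,"hand":8.8},{"x":0,"y":0,"z":0,"roll":0,"hand":8.8},{"x":0,"y":0,"z":0,"roll":0,"hand":8.8}]' | head -1; [ $((i%3)) = 0 ] && python3 - <<'E'
from h import *
w=cloud(bot.get_image('top')).reshape(-1,3)
q=w[(abs(w[:,0]-.52)<.1)&(abs(w[:,1]+.2345)<.1)&(w[:,2]>.11)&(w[:,2]<.2)];print(cv2.minAreaRect((q[:,:2]*1000).astype(np.float32)),np.median(q[:,2]))
E
done
```

```text
t: 25.4
t: 25.9
t: 26.4
((516.6159057617188, -231.75660705566406), (23.39972496032715, 24.375085830688477), 62.0109748840332) 0.15644579253081925
t: 26.95
t: 27.45
t: 27.95
((516.9093627929688, -231.83734130859375), (23.40060806274414, 24.334653854370117), 60.76483154296875) 0.15690094270496124
```

The wand hasn't moved in over 3 s, so I'm handing in the job.

```bash
python3 -c "
from cell import bot
print(bot.finish_job())"
```

```text
the job is handed in; nothing more can be done
None
```

I wiped the seam from the closed end, round the corner to the open end, then lowered the wand into the cup and released it; it stood still for over 3 s, and I handed the job in, but no verdict came back.

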